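# Show a jar's base to the inspection camera

## Task

Lift the glass jar with the screw lid out of the three-pocket rack and hold it up, lid uppermost, in front of the small inspection camera that looks obliquely upward: the jar's base centred on the lens axis, square to the lens and 12 cm from the lens glass. Finish while still holding the jar steady there in the gripper; do not touch the camera, and leave the open jar and snap-lid cup in the rack, and the cup and petri dish on the bench, where they stand.

Things in the scene. Friction and masses are not known exactly. Their poses are not given: they have to be found in the camera images.
- lidded_jar: The jar to show: a clear glass jar with a white ribbed screw lid, 63 mm in diameter, 98 mm high with its lid, about 0.09 kg, standing in one of the three rack pockets (which one varies). Its grip shape is a plain upright cylinder of 63 mm over the whole height. Origin at the centre of its underside, z up along its axis.
- rack: Fixed grey plastic rack, 96 mm (x) by 316 mm (y) by 20 mm high, with a row of three round pockets of 68 mm diameter and 14 mm depth at y = -105, 0 and +105 mm along its own y axis. Origin at the centre of its underside; the pocket floors are 6 mm above the bench. One vessel stands in each pocket, in any order.
- open_jar: Clear glass jar without a lid, 63 mm in diameter, 96 mm high, in the rack: leave it. Origin at the centre of its underside.
- cup: Translucent tapered cup with a flat snap lid, 66 x 59 mm at the top, 105 mm high, in the rack: leave it. Origin at the centre of its underside.
- spare_cup: A like cup, 105 mm high, standing on the bench to the robot's right: leave it. Origin at the centre of its underside.
- dish: Petri dish, 60 mm in diameter, 15 mm high, on the bench to the robot's right: leave it. Origin at the centre of its underside.
- camera_stand: The inspection camera, fixed to the bench at the robot's left: a dark steel foot plate 115 x 100 mm with two aluminium cheeks that carry the camera head; the whole is about 113 mm high. Origin at the underside below the head, z up; at yaw 0 the lens leans towards -x, the robot.
- camera_head: The grey camera head in the stand, 58 mm across at its light ring, with the round lens at its upper end. Origin at the centre of the lens glass, 100 mm above the bench; its z axis is the lens axis and points out of the lens, up and towards the robot, 25 degrees off vertical.
- focus (a point): The point on the lens axis 120 mm in front of the lens glass, where the centre of the jar's underside shall be.
Things that resemble listed ones, but are neither listed nor needed, are in the scene too. What is shaped like the lidded_jar but blue or turquoise is not meant. What is shaped like the open_jar but yellow is not meant.

How it is judged:
By the outcome, as a careful person would: the job done as asked, in the order asked, and still so for the second after the job is handed in, while the arm keeps its last pose, push and grip.
It also fails if it takes over 32 s, if anything falls off the work surface, if the arm or the gripper's body presses on something with over 40 N, if the wrist force passes 120 N, or if a joint passes its speed limit or range.

## Robot

A 6-joint arm with a two-finger parallel gripper is mounted at the origin on a cart in front of the work surface, level with it; the furniture and walls round the work are solid. World frame = base frame: x ahead of the robot, y to its left, z up, the work surface at z = 0. Lengths are in m, angles in rad, forces in N, time in s.
With the tool pointing down it reaches from about 0.375 to 0.975 m from the base axis. Payload 3.8 kg.
Tool frame: the origin (TCP) lies midway between the tips of the shut fingers; the grasp point (between the pads) lies 19 mm behind it; z points along the fingers, y is the line along which they close (so a half turn about z gives the same grasp; the last joint's range is limited). The gripper opens to 85 mm and grips with 20 to 120 N. Pads are 22 mm wide; open, the fingers measure 114 mm over their backs; the gripper's body (76 mm by 85 mm) begins 54 mm behind the grasp point. The pads swing forward as they close: fully open they stand 13 mm farther back than shut.
Start: joints at [1.118, 0.264, 1.604, -0, 1.274, -0.037], TCP at [0.273, 0.617, 0.231] pointing down, gripper open.
Joint ranges: [-2.63, 2.63], [-0.94, 2.18], [0.31, 2.57], [-1.31, 4.45], [0, 2.66], [-2.55, 2.55]. Speed limits (rad/s): [2.57, 2.57, 3.14, 3.14, 3.14, 3.14].

## Interface

Orientations are given as a rotation vector (axis times angle).
In Python, from workcell import bot gives the robot as it stands.
- The arm moves only by the tool step_arm, never from a script. Its argument "motion" is a list of rows, each a list of 5 numbers: the finger opening in cm, from 0 to 8.54, then the shift along the tool's x, y, z in cm, then the turn about the tool's z in degrees. In form: [[claw, dx, dy, dz, twist], ...]. A call has 1 to 20 rows; each row is the pose to reach, as a shift and turn from the pose commanded when the call began, along the tool's axes at that moment; what a row does not reach only later rows make up. A row lasts 1/10 s, in which the tool goes at most 50 mm and 8.59 degrees, less where a joint would pass 70% of its speed; a pose out of reach is approached as far as the arm can. A call with a gripper value outside its range is refused whole. The fingers move at their own pace and stop on an object; "force" is the grip in N (left out, the last holds). Time passes only in rows, so rows that repeat a pose let the fingers close. It gives the time, the measured TCP pose, the force, the opening and the grip force at its end, in the units of the state.
- bot.read_state(): the state, without advancing time (a new reading comes with each control period).
- bot.read_camera(name): name is "scene" or "side" or "wrist"; returns (picture, depth): 384x512x3 uint8, red, green, blue; 384x512 float32, m along the optical axis (not along the pixel's ray), 0 where there is no reading.
- bot.calibration(name): a dict with "mtx" (3x3 intrinsics, pixels), "origin" and "orientation" of the camera in the world; the wrist camera has in their place "T_tool_cam" (4x4, takes a point from camera to tool coordinates, whose origin is the TCP and whose axes are the flange's). Camera axes: x right, y up, looking along -z (the intrinsics and any distortion apply to the point x, -y, -z); pixel columns grow to the right and rows downward; lengths in m; the calibration is good to about 2 mm. A picture is of the moment at which its call begins: read the wrist's pose just before it. calibration takes no time and is no camera call.
- bot.finish_job(): hands the job in; it is judged then, once.
The state is a dict: "time": time; "q": joint angles; "joint_vel": joint speeds; "joint_torque": joint torques, N m; "tool_pos": TCP position; "tcp_rot": TCP orientation; "wrist_force": force on the tool from outside, world axes, zero at the start; "torque": the same for the moment, N m; "width": opening from 0.0 (shut) to 1.0 (fully open); "grip_force": force on a finger pad.
Only numpy, scipy, OpenCV 4.12 (cv2) and the standard library are available. Lean on these libraries where they do the work, as an engineer would, in place of code of your own. Each camera call takes 0.05 s, during which the arm holds its last target. There are 200 camera calls.

## Working session

There is one attempt and no reset: what is moved stays moved. The work goes in short steps, Python scripts to look and compute and a tool call to move; the robot and the scene stay as the last step left them, time stands still between calls to the robot, and variables do not carry over. Pictures are saved under pics/ and viewed, at most 11 in all, crops included, and the job is handed in when it is done.

Besides the shell and the picture viewer there is one more tool, called after ">>>" in YAML: its name, and indented under it one key for each argument. step_arm: Moves the arm, as the interface text tells. Its arguments: {"type":"object","properties":{"motion":{"type":"array","items":{"type":"array","items":{"type":"number"}}},"force":{"type":"number"}},"required":["motion"]}

```bash
mkdir -p pics; ls; cat > h.py <<'E'
import numpy as np, cv2
from scipy.spatial.transform import Rotation as R
from workcell import bot
def cam(name):
    s=bot.read_state(); im,d=bot.read_camera(name); c=bot.calibration(name)
    if name=="wrist":
        T=np.eye(4); T[:3,:3]=R.from_rotvec(s["tcp_rot"]).as_matrix(); T[:3,3]=s["tool_pos"]; T=T@np.array(c["T_tool_cam"])
    else:
        T=np.eye(4); o=np.array(c["orientation"]); T[:3,:3]=o if o.shape==(3,3) else R.from_rotvec(o).as_matrix(); T[:3,3]=c["origin"]
    return im,d,np.array(c["mtx"]),T
def rays(K,T,uv):
    uv=np.atleast_2d(uv).astype(float)
    d=np.c_[(uv[:,0]-K[0,2])/K[0,0],-(uv[:,1]-K[1,2])/K[1,1],-np.ones(len(uv))]
    return T[:3,3],d@T[:3,:3].T
def plane(K,T,uv,z):
    o,d=rays(K,T,uv); return o+d*((z-o[2])/d[:,2])[:,None]
def cloud(d,K,T):
    v,u=np.mgrid[:d.shape[0],:d.shape[1]]; o,r=rays(K,T,np.c_[u.ravel(),v.ravel()])
    return (o+r*d.ravel()[:,None]).reshape(*d.shape,3)
E
python3 - <<'E'
from h import *
for n in("scene","side","wrist"):
    c=bot.calibration(n); print({k:np.round(v,3).tolist() if not isinstance(v,str) else v for k,v in c.items()})
    im,d,K,T=cam(n); np.savez(f"{n}0.npz",im=im,d=d,K=K,T=T); cv2.imwrite(f"pics/{n}0.png",im[...,::-1])
print(bot.read_state())
E
```

```text
pics
{'mtx': [[447.559, 0.0, 260.22], [0.0, 447.559, 194.297], [0.0, 0.0, 1.0]], 'origin': [-0.387, -0.444, 1.003], 'orientation': [0.746, -0.454, -1.003]}
{'mtx': [[402.129, 0.0, 254.581], [0.0, 402.129, 195.008], [0.0, 0.0, 1.0]], 'origin': [-0.014, -0.375, 1.239], 'orientation': [0.488, -0.233, -0.884]}
{'mtx': [[275.332, 0.0, 256.514], [0.0, 275.332, 191.215], [0.0, 0.0, 1.0]], 'T_tool_cam': [[-0.001, 0.957, 0.29, 0.075], [1.0, 0.001, 0.0, -0.0], [-0.0, 0.29, -0.957, -0.142], [0.0, 0.0, 0.0, 1.0]]}
{'time': 0.15, 'q': array([ 1.11811439e+00,  2.64616241e-01,  1.60508934e+00, -5.39253617e-06,
        1.27373141e+00, -3.68930928e-02]), 'joint_vel': array([-0.00170056, -0.00214429, -0.0044    , -0.00244888, -0.0013487 ,
        0.00065477]), 'joint_torque': array([ 3.71459680e-05, -5.15905023e+01, -3.67959988e+01, -9.08940319e-05,
        8.07013741e-03, -8.11871769e-05]), 'tool_pos': array([0.27238028, 0.61695616, 0.23020801]), 'tcp_rot': array([-6.48331184e-01, -3.07351368e+00,  2.81227801e-03]), 'wrist_force': array([-0.14371378, -0.50490477, -0.56378676]), 'torque': array([-0.03444038,  0.01560867,  0.05080537]), 'grip_force': 0.0, 'width': 0.9968041569420333}
```

View pics/scene0.png

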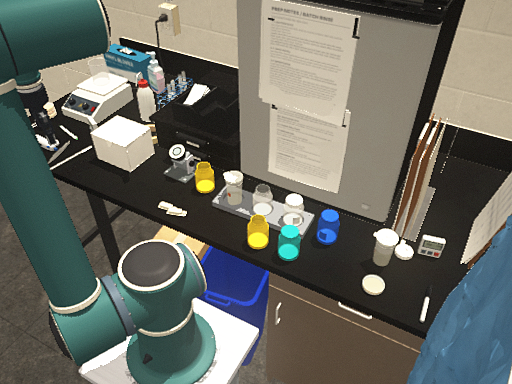

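View pics/side0.png

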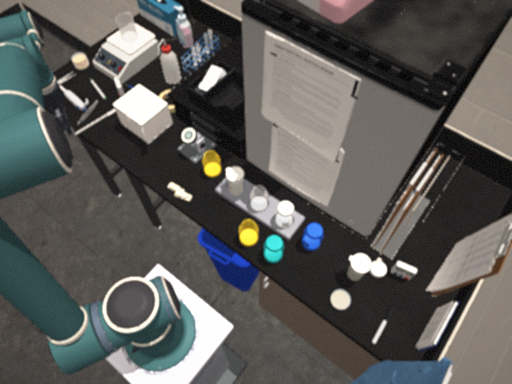

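View pics/wrist0.png

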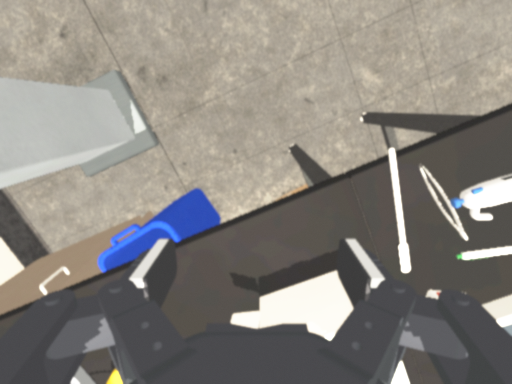

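The scene view shows the rack with vessels at about (234,187), (262,200) and (293,207), and the camera stand at (180,160). Yellow, turquoise and blue decoys stand around the rack. The tool can't tilt in this interface, so the jar will have to be pivoted 25° in the grip against an edge. Next I measure positions and look closer.

```bash
python3 - <<'E'
from h import *
S=np.load("scene0.npz"); P=cloud(S["d"],S["K"],S["T"]); im=S["im"]
D=np.load("side0.npz"); Q=cloud(D["d"],D["K"],D["T"]); im2=D["im"]
a=cv2.resize(im[130:260,150:350],None,fx=3.5,fy=3.5,interpolation=cv2.INTER_CUBIC)
b=cv2.resize(im2[110:260,165:335],None,fx=3.5,fy=3.5,interpolation=cv2.INTER_CUBIC)
cv2.imwrite("pics/a.png",a[...,::-1]);cv2.imwrite("pics/b.png",b[...,::-1])
# bench edge: points with z~0
for n,p in(("scene",P),("side",Q)):
    for y in np.arange(-.1,.75,.1):
        m=(abs(p[...,2])<.006)&(abs(p[...,1]-y)<.01)
        if m.sum()>20: print(n,"y",round(y,2),"bench x min/max",np.round(np.percentile(p[m][:,0],[0.5,99.5]),3))
# top-height blobs
for n,p in(("scene",P),("side",Q)):
    m=((p[...,2]>.085)&(p[...,2]<.125)&(p[...,0]>.3)&(p[...,0]<.8)&(p[...,1]>-.4)&(p[...,1]<.6)).astype(np.uint8)
    k,l,st,c=cv2.connectedComponentsWithStats(m)
    for i in range(1,k):
        if st[i,4]>25:
            q=p[l==i]; print(n,st[i].tolist(),np.round(np.median(q,0),3),np.round(q.max(0),3),np.round(np.ptp(q,0),3))
E
```

```text
scene y -0.1 bench x min/max [-0.045  0.637]
scene y 0.0 bench x min/max [0.109 0.638]
scene y 0.1 bench x min/max [-0.15   0.632]
scene y 0.2 bench x min/max [0.339 0.571]
scene y 0.3 bench x min/max [0.338 0.637]
scene y 0.4 bench x min/max [0.339 0.566]
scene y 0.5 bench x min/max [0.338 0.634]
scene y 0.6 bench x min/max [0.339 0.7  ]
scene y 0.7 bench x min/max [0.338 1.121]
side y -0.1 bench x min/max [-0.099  0.628]
side y 0.0 bench x min/max [-0.15   0.631]
side y 0.1 bench x min/max [0.13  0.631]
side y 0.2 bench x min/max [0.338 0.645]
side y 0.3 bench x min/max [0.339 0.627]
side y 0.4 bench x min/max [0.339 0.616]
side y 0.5 bench x min/max [0.338 0.627]
side y 0.6 bench x min/max [0.338 0.68 ]
side y 0.7 bench x min/max [0.339 1.121]
scene [109, 122, 43, 36, 727] [0.522 0.552 0.111] [0.604 0.6   0.12 ] [0.16  0.106 0.035]
scene [154, 122, 251, 88, 2190] [0.622 0.033 0.109] [0.795 0.534 0.125] [0.198 0.864 0.04 ]
scene [169, 144, 17, 16, 195] [0.546 0.369 0.098] [0.574 0.403 0.112] [0.053 0.061 0.026]
scene [197, 162, 14, 11, 67] [0.528 0.255 0.091] [0.552 0.276 0.1  ] [0
[... 1168 characters left out ...]
0.255 0.093] [0.55  0.279 0.1  ] [0.044 0.045 0.015]
side [226, 167, 18, 18, 253] [0.514 0.131 0.109] [0.547 0.171 0.116] [0.059 0.066 0.031]
side [252, 186, 14, 15, 92] [0.513 0.031 0.095] [0.54  0.053 0.109] [0.05  0.045 0.024]
side [277, 202, 17, 16, 201] [ 0.517 -0.076  0.103] [ 0.545 -0.048  0.111] [0.051 0.05  0.025]
side [241, 220, 15, 14, 67] [ 0.399 -0.018  0.093] [0.421 0.004 0.099] [0.045 0.043 0.014]
side [306, 223, 17, 17, 208] [ 0.513 -0.19   0.097] [ 0.54  -0.164  0.105] [0.051 0.051 0.019]
side [266, 236, 17, 16, 213] [ 0.402 -0.117  0.097] [ 0.431 -0.091  0.104] [0.053 0.051 0.016]
side [349, 254, 22, 20, 328] [ 0.506 -0.358  0.103] [ 0.537 -0.323  0.11 ] [0.059 0.064 0.024]
```

View pics/a.png

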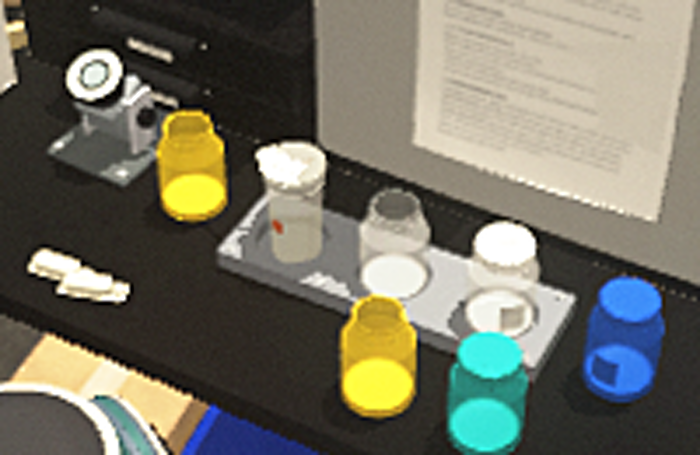

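View pics/b.png

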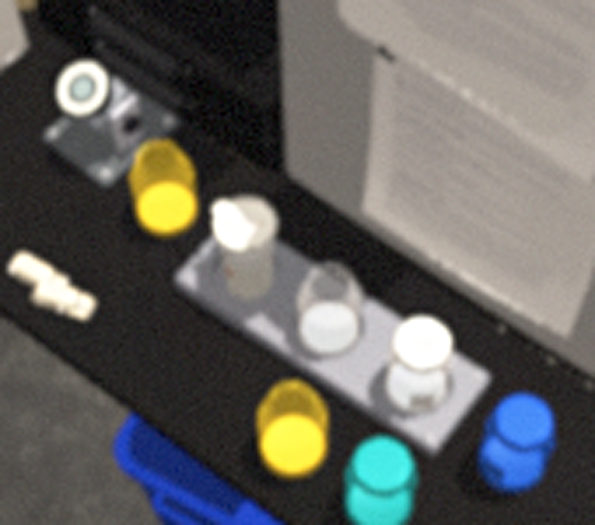

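The right pocket, (293,207) in scene, holds the white-lidded jar. The middle one is the open jar and the left one is the snap-lid cup. Next: precise jar centre, lens pose, and clearance near the bench edge (x≈0.339).

```bash
python3 - <<'E'
from h import *
for n,box,lb in(("scene",(280,188,310,212),(165,140,192,165)),("side",(270,196,300,222),(176,122,202,150))):
    S=np.load(n+"0.npz"); im,d,K,T=S["im"],S["d"],S["K"],S["T"]; P=cloud(d,K,T)
    x0,y0,x1,y1=box; g=im[y0:y1,x0:x1].min(2); p=P[y0:y1,x0:x1]
    m=((p[...,2]>.096)&(g>150)).astype(np.uint8)
    c=max(cv2.findContours(m,cv2.RETR_EXTERNAL,cv2.CHAIN_APPROX_NONE)[0],key=cv2.contourArea)
    hull=c[:,0]+[x0,y0]; w=plane(K,T,hull,.104)[:,:2].astype(np.float32)
    print(n,"lid minEnclosing",cv2.minEnclosingCircle(w),"z",np.median(p[m>0][:,2]), "ext",w.min(0),w.max(0))
    x0,y0,x1,y1=lb; p=P[y0:y1,x0:x1]; g=im[y0:y1,x0:x1].min(2)
    m=(p[...,2]>.085)&(p[...,2]<.125)&(p[...,0]<.58)&(p[...,0]>.5)&(p[...,1]>.33)&(p[...,1]<.42)
    q=p[m]
    for it in range(4):
        c0=q.mean(0); nn=np.linalg.svd(q-c0)[2][2]; nn*=np.sign(nn[2]); r=(q-c0)@nn; q=q[abs(r)<max(.004,2*r.std())] if it<3 else q
    print(" lens n",len(q),"mean",c0.round(4),"norm",nn.round(3),"tilt",np.degrees(np.arccos(nn[2])).round(1),"az",np.degrees(np.arctan2(nn[1],nn[0])).round(1),"rms",r.std().round(4),"ext",np.ptp(q,0).round(3))
    mb=(g>170)&m; print(" white ring mean",p[mb].mean(0).round(4))
    # obstacles near front edge
    m=(P[...,2]>.008)&(P[...,2]<.3)&(P[...,0]>.3)&(P[...,0]<.45)&(P[...,1]>.1)&(P[...,1]<.55); q=P[m]
    for y in np.arange(.1,.55,.05):
        k=q[(q[:,1]>=y)&(q[:,1]<y+.05)]; 
        if len(k): print("  obst y",round(y,2),len(k),k.min(0).round(3),k.max(0).round(3))
    # foot plate
    m=(P[...,2]>.003)&(P[...,2]<.02)&(P[...,0]>.45)&(P[...,0]<.64)&(P[...,1]>.28)&(P[...,1]<.47)
    if m.sum()>20: print(" foot",m.sum(),cv2.minAreaRect(P[m][:,:2].astype(np.float32)))
    m=(P[...,2]>.014)&(P[...,2]<.028)&(P[...,0]>.42)&(P[...,0]<.6)&(P[...,1]>-.2)&(P[...,1]<.22)
    print(" rack",m.sum(),cv2.minAreaRect(P[m][:,:2].astype(np.float32)))
s=bot.read_state();print(R.from_rotvec(s["tcp_rot"]).as_matrix().round(3),s["tool_pos"])
E
```

```text
scene lid minEnclosing ((0.5144378542900085, -0.07664785534143448), 0.027670349925756454) z 0.10155051804262627 ext [ 0.48710814 -0.10218483] [ 0.54172635 -0.05244461]
 lens n 178 mean [0.5458 0.3708 0.0982] norm [-0.419  0.028  0.907] tilt 24.8 az 176.2 rms 0.0023 ext [0.053 0.061 0.025]
 white ring mean [0.5464 0.3731 0.0987]
  obst y 0.2 1 [0.39  0.25  0.009] [0.39  0.25  0.009]
  obst y 0.25 71 [0.368 0.25  0.008] [0.396 0.299 0.016]
  obst y 0.3 37 [0.377 0.3   0.008] [0.398 0.334 0.017]
  obst y 0.45 8 [0.443 0.493 0.063] [0.448 0.499 0.114]
  obst y 0.5 3 [0.448 0.501 0.056] [0.45  0.502 0.091]
 foot 361 ((0.5400184988975525, 0.36872953176498413), (0.16354748606681824, 0.17496873438358307), 89.64305877685547)
 rack 1200 ((0.5192466974258423, -0.0046057552099227905), (0.10227364301681519, 0.3865450918674469), 2.0837724208831787)
side lid minEnclosing ((0.5178901553153992, -0.07561708241701126), 0.026326987892389297) z 0.10345947466179595 ext [ 0.4922043 -0.0995334] [ 0.5441167  -0.04977392]
 lens n 173 mean [0.546  0.3722 0.0996] norm [-0.421  0.045  0.906] tilt 25.1 az 173.9 rms 0.0024 ext [0.052 0.06  0.026]
 white ring mean [0.5475 0.3745 0.1001]
  obst y 0.15 1 [0.377 0.17  0.01 ] [0.377 0.17  0.01 ]
  obst y 0.2 3 [0.359 0.233 0.009] [0.394 0.248 0.012]
  obst y 0.25 73 [0.369 0.251 0.008] [0.399 0.3   0.019]
  obst y 0.3 40 [0.377 0.301 0.008] [0.396 0.335 0.017]
  obst y 0.4 1 [0.368 0.436 0.009] [0.368 0.436 0.009]
  obst y 0.45 6 [0.445 0.495 0.049] [0.449 0.5   0.112]
  obst y 0.5 2 [0.448 0.501 0.059] [0.449 0.502 0.11 ]
 foot 526 ((0.5384030342102051, 0.3753383159637451), (0.17641402781009674, 0.1888493150472641), 0.2520798444747925)
 rack 1281 ((0.4945943355560303, -0.005203157663345337), (0.14787785708904266, 0.38823413848876953), 2.2439560890197754)
[[-0.915  0.404 -0.001]
 [ 0.404  0.915 -0.002]
 [ 0.    -0.002 -1.   ]] [0.27238028 0.61695616 0.23020801]
```

The measurements agree with the given sizes:
- Jar centre: (0.516, -0.076), lid at about 0.103.
- Lens: (0.5465, 0.3715, 0.100), tilt 25°, azimuth about 175°.
- Focus point: (0.496, 0.376, 0.2085).

Next I go above the jar with the fingers closing along world y.

>>> step_arm:
  motion:
    - [8.54,-4,-4.3,0,-3]
    - [8.54,-7,-7.5,0,-6]
    - [8.54,-10,-10.7,0,-9]
    - [8.54,-13.5,-14.4,0,-12]
    - [8.54,-17,-18,0,-15]
    - [8.54,-20.4,-21.6,0,-18]
    - [8.54,-24,-25.4,0,-21]
    - [8.54,-27.4,-29,0,-23.8]
    - [8.54,-31,-33,0,-23.8]
    - [8.54,-34.5,-36.7,0,-23.8]
    - [8.54,-38,-40.4,0,-23.8]
    - [8.54,-41.5,-44,0,-23.8]
    - [8.54,-45,-47.9,0,-23.8]
    - [8.54,-48.5,-51.6,0,-23.8]
    - [8.54,-50.3,-53.6,0,-23.8]
    - [8.54,-50.3,-53.6,0,-23.8]
    - [8.54,-50.3,-53.6,0,-23.8]
  force: 20

```text
time: 1.85
tool_pos: [0.516, -0.0767, 0.2308]
tcp_rot: [-0.004, -3.14, -0.001]
wrist_force: [-0.3, 0.4, -0.9]
width: 0.999
grip_force: 0.0
```

```bash
python3 - <<'E'
from h import *
s=bot.read_state(); print(s["time"],s["tool_pos"],R.from_rotvec(s["tcp_rot"]).as_matrix().round(3).tolist(),s["q"].round(2))
im,d,K,T=cam("wrist"); P=cloud(d,K,T); cv2.imwrite("pics/w1.png",im[...,::-1])
m=((P[...,2]>.095)&(P[...,2]<.112)&(abs(P[...,0]-.516)<.045)&(abs(P[...,1]+.076)<.045)).astype(np.uint8)
c=max(cv2.findContours(m,cv2.RETR_EXTERNAL,cv2.CHAIN_APPROX_NONE)[0],key=cv2.contourArea)[:,0]
w=plane(K,T,c,.104)[:,:2].astype(np.float32); print(cv2.minEnclosingCircle(w),w.min(0),w.max(0),np.median(P[m>0][:,2]))
E
```

```text
1.85 [ 0.5159501  -0.07665123  0.23077547] [[-1.0, 0.003, -0.001], [0.003, 1.0, 0.001], [0.001, 0.001, -1.0]] [-0.2  -0.03  1.93  0.    1.24 -1.76]
((0.5201518535614014, -0.07307234406471252), 0.02566606178879738) [ 0.49458686 -0.09740435] [ 0.5454949  -0.04824508] 0.103378697277971
```

View pics/w1.png

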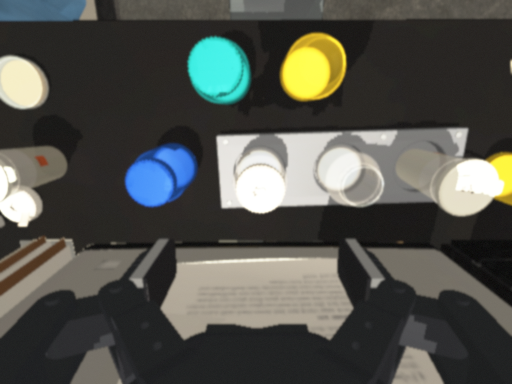

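The wrist view shows the white lid at (260,190) between the blue jar and the open jar. The jar centre reads about (0.518, -0.075). Next I descend and grip at 20 N.

>>> step_arm:
  motion:
    - [8.54,-0.2,0.15,3,0]
    - [8.54,-0.2,0.15,7,0]
    - [8.54,-0.2,0.15,11,0]
    - [8.54,-0.2,0.15,14,0]
    - [8.54,-0.2,0.15,16.5,0]
    - [8.54,-0.2,0.15,18,0]
    - [8.54,-0.2,0.15,18,0]
    - [5.5,-0.2,0.15,18,0]
    - [5.5,-0.2,0.15,18,0]
    - [5.5,-0.2,0.15,18,0]
    - [5.5,-0.2,0.15,18,0]
    - [5.5,-0.2,0.15,18,0]
    - [5.5,-0.2,0.15,18,0]
    - [5.5,-0.2,0.15,18,0]
  force: 20

```text
time: 3.3
tool_pos: [0.5194, -0.0745, 0.0526]
tcp_rot: [0.001, 3.139, 0.0]
wrist_force: [-0.7, 3.1, 6.6]
width: 0.725
grip_force: 22.7
```

Gripped: opening about 62 mm. I lift and carry the jar to the bench front edge (x=0.339, y=0.41), where pressing its base on the edge can pivot it in the pads.

>>> step_arm:
  motion:
    - [5.5,0,0,-1,0]
    - [5.5,0,0,-2.5,0]
    - [5.5,0,0,-5,0]
    - [5.5,0,0,-8,0]
    - [5.5,0,0,-11,0]
    - [5.5,0,0,-13.5,0]
    - [5.5,0.4,1,-14.7,0]
    - [5.5,1.2,3,-15,0]
    - [5.5,2.5,6,-15,0]
    - [5.5,4,10,-15,0]
    - [5.5,6,14.5,-15,0]
    - [5.5,8,19,-15,0]
    - [5.5,10,23.5,-15,0]
    - [5.5,12,28,-15,0]
    - [5.5,14,32.5,-15,0]
    - [5.5,16,37,-15,0]
    - [5.5,18,41.5,-15,0]
    - [5.5,19.2,45,-15,0]
    - [5.5,19.9,47.5,-15,0]
    - [5.5,20.2,48.4,-15,0]

```text
time: 5.3
tool_pos: [0.3144, 0.4113, 0.2004]
tcp_rot: [0.004, -3.14, 0.001]
wrist_force: [-0.5, -0.8, -1.3]
width: 0.727
grip_force: 22.5
```

>>> step_arm:
  motion:
    - [5.5,0,0,1.5,0]
    - [5.5,0,0,4,0]
    - [5.5,0,0,7,0]
    - [5.5,0,0,10,0]
    - [5.5,0,0,12.5,0]
    - [5.5,0,0,13.5,0]
    - [5.5,0,0,13.5,0]
    - [5.5,0,0,13.5,0]

```text
time: 6.1
tool_pos: [0.317, 0.4092, 0.0667]
tcp_rot: [0.002, 3.141, 0.0]
wrist_force: [0.7, 0.7, -0.7]
width: 0.727
grip_force: 22.5
```

```bash
python3 - <<'E'
from h import *
s=bot.read_state(); print(s["time"],s["tool_pos"],R.from_rotvec(s["tcp_rot"]).as_matrix().round(3).tolist(),s["wrist_force"].round(1),s["q"].round(2))
im,d,K,T=cam("scene"); cv2.imwrite("pics/s2.png",im[...,::-1]); im2,*_=cam("side"); cv2.imwrite("pics/x.png",np.vstack([cv2.resize(im[100:260,80:330],None,fx=2,fy=1.8),cv2.resize(im2[80:230,90:340],None,fx=2,fy=2)])[...,::-1])
E
```

```text
6.1 [0.31700705 0.40924534 0.06670941] [[-1.0, 0.001, 0.0], [0.001, 1.0, 0.0], [-0.0, 0.0, -1.0]] [ 0.7  0.7 -0.7] [ 0.86  0.13  2.09 -0.    0.92 -0.71]
```

View pics/x.png

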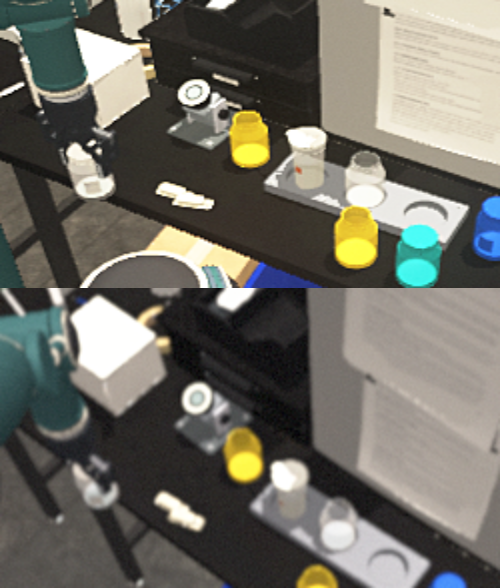

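The picture shows the jar upright in the gripper over the bench front edge, with its base at about (94,186) in the upper crop and the other vessels undisturbed. Next I lower it slowly to touch.

>>> step_arm:
  motion:
    - [5.5,0,0,0.8,0]
    - [5.5,0,0,1.4,0]
    - [5.5,0,0,1.7,0]
    - [5.5,0,0,1.8,0]
    - [5.5,0,0,1.8,0]

```text
time: 6.7
tool_pos: [0.3162, 0.4094, 0.0479]
tcp_rot: [-0.0, -3.141, 0.001]
wrist_force: [-0.0, -0.0, -1.0]
width: 0.727
grip_force: 22.5
```

>>> step_arm:
  motion:
    - [5.5,0,0,0.2,0]
    - [5.5,0,0,0.2,0]

```text
time: 6.9
tool_pos: [0.3167, 0.4099, 0.0467]
tcp_rot: [0.001, 3.141, 0.001]
wrist_force: [-0.3, 0.2, 0.8]
width: 0.725
grip_force: 22.6
```

Contact at TCP z≈0.0467. Now the pivot arc about the bench edge, to about 20° first.

>>> step_arm:
  motion:
    - [5.5,0.3,0,0.2,0]
    - [5.5,0.6,0,0.32,0]
    - [5.5,0.9,0,0.45,0]
    - [5.5,1.15,0,0.6,0]
    - [5.5,1.4,0,0.75,0]
    - [5.5,1.7,0,0.9,0]
    - [5.5,1.95,0,1.07,0]
    - [5.5,2.2,0,1.26,0]
    - [5.5,2.2,0,1.26,0]

```text
time: 7.8
tool_pos: [0.2946, 0.4104, 0.0341]
tcp_rot: [0.0, 3.141, 0.003]
wrist_force: [0.1, 0.6, 5.0]
width: 0.733
grip_force: 23.4
```

```bash
python3 - <<'E'
from h import *
s=bot.read_state(); t=s["tool_pos"];print(s["time"],t)
out=[]
for n in("scene","side"):
    im,d,K,T=cam(n); np.savez(n+"3.npz",im=im,d=d,K=K,T=T)
    Ti=np.linalg.inv(T); 
    def px(p):
        c=Ti[:3,:3]@p+Ti[:3,3]; return K[0,0]*c[0]/-c[2]+K[0,2],-K[1,1]*c[1]/-c[2]+K[1,2]
    u,v=map(int,px(t)); out.append(cv2.resize(im[max(v-45,0):v+45,max(u-40,0):u+40],(400,450),interpolation=cv2.INTER_CUBIC)); print(n,u,v)
cv2.imwrite("pics/x3.png",np.hstack(out)[...,::-1])
E
```

```text
7.8 [0.29455758 0.41041038 0.03410697]
scene 120 206
side 134 186
```

View pics/x3.png

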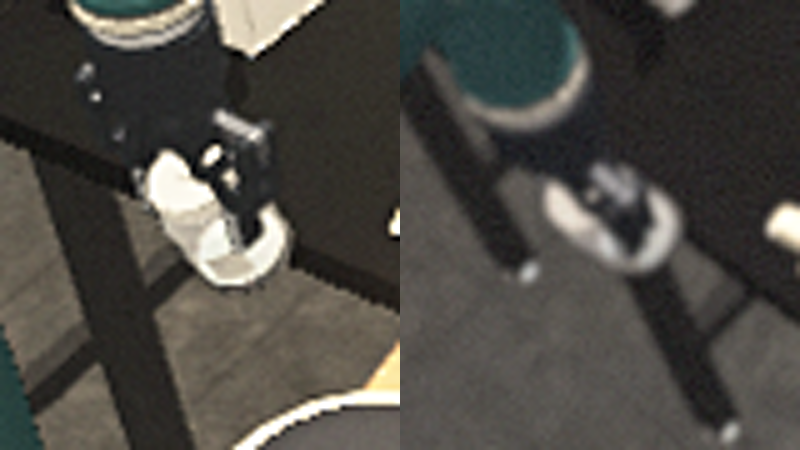

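The jar is now leaning toward the robot, lid at (175,190) and base at (245,250) in the left crop, about 21–22° by geometry. I complete it to 25°, then tighten and lift.

>>> step_arm:
  motion:
    - [5.5,0.22,0,0.16,0]
    - [5.5,0.43,0,0.32,0]
    - [5.5,0.43,0,0.32,0]

```text
time: 8.2
tool_pos: [0.2902, 0.4101, 0.0306]
tcp_rot: [0.0, 3.141, 0.001]
wrist_force: [-1.0, 1.3, 4.3]
width: 0.72
grip_force: 23.4
```

>>> step_arm:
  motion:
    - [5.5,0,0,-0.8,0]
    - [5.5,0,0,-2.5,0]
    - [5.5,0,0,-5,0]
    - [5.5,0,0,-9,0]
    - [5.5,0,0,-13,0]
    - [5.5,0,0,-17,0]
    - [5.5,0,0,-20,0]
    - [5.5,0,0,-22,0]
    - [5.5,0,0,-23,0]
    - [5.5,0,0,-23,0]

```text
time: 9.2
tool_pos: [0.2903, 0.4096, 0.2613]
tcp_rot: [0.001, 3.141, 0.001]
wrist_force: [-0.4, -0.1, -1.0]
width: 0.725
grip_force: 23.0
```

```bash
cat > m.py <<'E'
from h import *
import sys
tag=sys.argv[1]
s=bot.read_state(); t=s["tool_pos"]; print(s["time"],t.round(4)); out=[]
for n in("scene","side"):
    im,d,K,T=cam(n); np.savez(n+tag+".npz",im=im,d=d,K=K,T=T,t=t); Ti=np.linalg.inv(T); P=cloud(d,K,T)
    c=Ti[:3,:3]@t+Ti[:3,3]; u=int(-K[0,0]*c[0]/c[2]+K[0,2]); v=int(K[1,1]*c[1]/c[2]+K[1,2]); print(n,u,v)
    out.append(cv2.resize(im[max(v-45,0):v+45,max(u-40,0):u+40],(400,450),interpolation=cv2.INTER_CUBIC))
    m=(np.linalg.norm(P-(t+[0,0,.0]),axis=2)<.1)&(P[...,2]<t[2]+.08)&(im.min(2)>150)
    k,l,st,_=cv2.connectedComponentsWithStats(m.astype(np.uint8))
    for i in range(1,k):
        if st[i,4]<20: continue
        q=P[l==i]; c0=q.mean(0)
        for it in range(5):
            nn=np.linalg.svd(q-c0)[2][2]; nn*=np.sign(nn[2]); r=(q-c0)@nn; q=q[abs(r)<max(.002,1.8*r.std())]; c0=q.mean(0)
        print(" ",st[i].tolist(),"c",c0.round(4),"n",nn.round(3),"tilt",np.degrees(np.arccos(nn[2])).round(1),"rms",r.std().round(4),len(q))
cv2.imwrite(f"pics/m{tag}.png",np.hstack(out)[...,::-1])
E
python3 m.py 4
```

```text
9.2 [0.2903 0.4096 0.2613]
scene 103 148
  [89, 129, 36, 34, 559] c [0.2855 0.3891 0.2649] n [0.539 0.836 0.097] tilt 84.4 rms 0.0051 379
side 113 148
  [100, 137, 17, 18, 107] c [0.2741 0.4008 0.3014] n [ 0.997 -0.029  0.066] tilt 86.2 rms 0.0033 81
  [123, 141, 9, 17, 93] c [0.3172 0.3822 0.2552] n [ 0.415 -0.901  0.128] tilt 82.6 rms 0.0018 64
```

View pics/m4.png

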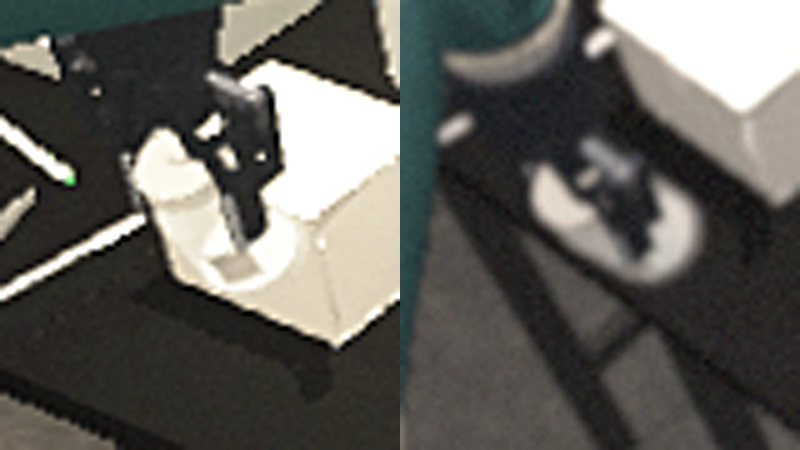

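The jar hangs tilted after the lift: lid at (165,175) and base at (255,250) in the left crop. I measure the tilt from the wrist camera and the jar's depth points.

```bash
cat > w.py <<'E'
from h import *
import sys
s=bot.read_state(); t=s["tool_pos"]; Rt=R.from_rotvec(s["tcp_rot"]).as_matrix()
def tool(P): return (P-t)@Rt   # tool coords
im,d,K,T=cam("wrist"); P=tool(cloud(d,K,T)); cv2.imwrite(f"pics/w{sys.argv[1]}.png",im[...,::-1])
m=(abs(P[...,1])<.034)&(P[...,2]>-.075)&(P[...,2]<.06)&(P[...,0]>-.05)&(P[...,0]<.08)&(d>0)
k,l,st,_=cv2.connectedComponentsWithStats((m&(im.min(2)>140)).astype(np.uint8))
for i in range(1,k):
    if st[i,4]<60: continue
    q=P[l==i]; print("comp",st[i].tolist(),q.min(0).round(3),q.max(0).round(3))
    for it in range(12):
        c=np.median(q,0) if it==0 else q.mean(0); nn=np.linalg.svd(q-c)[2][2]; nn*=-np.sign(nn[2]); r=(q-c)@nn; q=q[abs(r)<max(.0012,1.5*r.std())]
    print("  plane c",c.round(4),"n(tool)",nn.round(3),"tilt",np.degrees(np.arctan2(nn[0],-nn[2])).round(1),len(q),r.std().round(4))
# scene/side: jar profile in tool x / up (h=-z)
for n in("scene","side"):
    im,d,K,T=cam(n); P=tool(cloud(d,K,T))
    m=(abs(P[...,1])<.033)&(P[...,2]>-.06)&(P[...,2]<.075)&(abs(P[...,0])<.07)&(im.min(2)>110)&(d>0)
    q=P[m]; pc=np.linalg.svd(q-q.mean(0))[2]; print(n,len(q),"mean",q.mean(0).round(4),"pc1",pc[0].round(3))
    th=np.radians(25); a=np.array([np.sin(th),0,-np.cos(th)]); 
    for deg in(19,22,25,28,31):
        th=np.radians(deg); a=np.array([np.sin(th),0,-np.cos(th)]); b=np.array([np.cos(th),0,np.sin(th)])
        print("  ",deg,"axial",np.percentile(q@a,[1,99]).round(4),"lateral",np.percentile(q@b,[1,99]).round(4))
E
python3 w.py 5
```

```text
comp [193, 215, 128, 114, 11347] [-0.008 -0.029 -0.058] [ 0.029  0.031 -0.013]
  plane c [ 0.0101  0.0002 -0.0504] n(tool) [ 0.381 -0.002 -0.925] tilt 22.4 8592 0.0006
scene 547 mean [ 0.0046 -0.0143 -0.0119] pc1 [ 0.335  0.286 -0.898]
   19 axial [-0.0437  0.0522] lateral [-0.0358  0.0194]
   22 axial [-0.0439  0.052 ] lateral [-0.0353  0.0193]
   25 axial [-0.0443  0.0519] lateral [-0.036   0.0205]
   28 axial [-0.0451  0.0513] lateral [-0.0356  0.0219]
   31 axial [-0.046   0.0509] lateral [-0.0364  0.0234]
side 280 mean [-0.0039 -0.016  -0.0147] pc1 [-0.612 -0.273  0.742]
   19 axial [-0.0381  0.0538] lateral [-0.044   0.0142]
   22 axial [-0.0397  0.0539] lateral [-0.0425  0.0134]
   25 axial [-0.0415  0.054 ] lateral [-0.0415  0.0129]
   28 axial [-0.0431  0.0538] lateral [-0.0403  0.0125]
   31 axial [-0.0446  0.0534] lateral [-0.0398  0.0133]
```

View pics/w5.png

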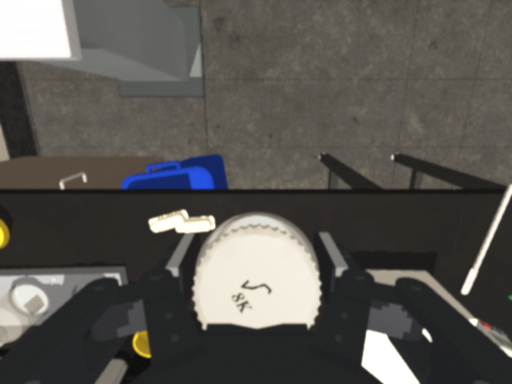

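The wrist view shows the lid at (257,275). The fitted plane reads a 22.4° tilt with no sideways lean. I check the camera's orientation bias against the bench plane before correcting.

```bash
python3 - <<'E'
from h import *
im,d,K,T=cam("wrist"); P=cloud(d,K,T)
m=(abs(P[...,2])<.02)&(P[...,0]>.35)&(P[...,0]<.6)&(im.max(2)<60); q=P[m]
for it in range(6):
    c=q.mean(0); n=np.linalg.svd(q-c)[2][2]; n*=np.sign(n[2]); r=(q-c)@n; q=q[abs(r)<max(.001,2*r.std())]
print(len(q),c.round(4),np.degrees(n[:2]).round(2),r.std())
E
```

```text
bash:   805 Killed                     python3 - <<'E'
from h import *
im,d,K,T=cam("wrist"); P=cloud(d,K,T)
m=(abs(P[...,2])<.02)&(P[...,0]>.35)&(P[...,0]<.6)&(im.max(2)<60); q=P[m]
for it in range(6):
    c=q.mean(0); n=np.linalg.svd(q-c)[2][2]; n*=np.sign(n[2]); r=(q-c)@n; q=q[abs(r)<max(.001,2*r.std())]
print(len(q),c.round(4),np.degrees(n[:2]).round(2),r.std())
E
```

>>> step_arm:
  motion:
    - [5.5,0,0,2,0]
    - [5.5,0,0,5,0]
    - [5.5,0,0,9,0]
    - [5.5,0,0,13,0]
    - [5.5,0,0,17,0]
    - [5.5,0,0,20.5,0]
    - [5.5,0,0,22.2,0]
    - [5.5,0,0,22.8,0]
    - [5.5,0,0,23,0]
    - [5.5,0.13,0,23.12,0]
    - [5.5,0.25,0,23.23,0]
    - [5.5,0.25,0,23.23,0]

```text
time: 10.7
tool_pos: [0.2875, 0.4094, 0.0292]
tcp_rot: [-0.001, -3.141, 0.001]
wrist_force: [-2.1, -2.2, 3.8]
width: 0.726
grip_force: 23.5
```

>>> step_arm:
  motion:
    - [5.5,0,0,-0.8,0]
    - [5.5,0,0,-2.5,0]
    - [5.5,0,0,-5,0]
    - [5.5,0,0,-9,0]
    - [5.5,0,0,-13,0]
    - [5.5,0,0,-17,0]
    - [5.5,0,0,-20,0]
    - [5.5,0,0,-22,0]
    - [5.5,0,0,-23,0]
    - [5.5,0,0,-23,0]

```text
time: 11.7
tool_pos: [0.2884, 0.4105, 0.2605]
tcp_rot: [0.001, 3.139, 0.005]
wrist_force: [-0.3, 0.4, -1.7]
width: 0.726
grip_force: 22.9
```

```bash
python3 w.py 6 | head -2; python3 -c "
from h import *
s=bot.read_state();print(s['time'],s['tool_pos'])"
```

```text
comp [193, 216, 129, 113, 11360] [-0.01  -0.029 -0.058] [ 0.029  0.031 -0.014]
  plane c [ 0.0103  0.0002 -0.0505] n(tool) [ 0.387 -0.001 -0.922] tilt 22.8 8651 0.0006
11.85 [0.28710996 0.40885141 0.25663449]
```

```bash
python3 - <<'E'
from h import *
S=[bot.read_state() for _ in range(5)]; print([x["tool_pos"].round(4).tolist() for x in S][:3],S[0]["q"])
im,d,K,T=cam("wrist"); np.savez("w7.npz",im=im,d=d,K=K,T=T); P=cloud(d,K,T)
m=(abs(P[...,2])<.02)&(P[...,0]>.345)&(P[...,0]<.6)&(im.max(2)<60); q=P[m]
for it in range(6):
    c=q.mean(0); n=np.linalg.eigh(np.cov((q-c).T))[1][:,0]; n*=np.sign(n[2]); r=(q-c)@n; q=q[abs(r)<max(.001,2*r.std())]
print(len(q),c.round(4),np.degrees(n[:2]).round(2),r.std())
print(R.from_matrix(T[:3,:3]).as_rotvec())
E
```

```text
[[0.2871, 0.4089, 0.2566], [0.2871, 0.4089, 0.2566], [0.2871, 0.4089, 0.2566]] [ 9.08684870e-01 -8.60078344e-02  1.93635552e+00  3.78478916e-05
  1.29378105e+00 -6.61736203e-01]
25929 [ 4.140e-01  4.424e-01 -1.000e-04] [0.04 0.01] 0.000579107525564143
[-0.23136379 -0.22802216  1.55771717]
```

The bench plane reads level within 0.05°, so the 22.8° tilt reading is trustworthy and 2.2° more is needed. I press again, slightly farther.

>>> step_arm:
  motion:
    - [5.5,0,0,2,0]
    - [5.5,0,0,5,0]
    - [5.5,0,0,9,0]
    - [5.5,0,0,13,0]
    - [5.5,0,0,17,0]
    - [5.5,0,0,20.5,0]
    - [5.5,0,0,22.2,0]
    - [5.5,0,0,23,0]
    - [5.5,0.15,0,23.15,0]
    - [5.5,0.3,0,23.3,0]
    - [5.5,0.3,0,23.3,0]

```text
time: 13.0
tool_pos: [0.2836, 0.4085, 0.0246]
tcp_rot: [-0.001, -3.14, 0.004]
wrist_force: [-2.9, -1.3, 0.8]
width: 0.727
grip_force: 23.7
```

>>> step_arm:
  motion:
    - [5.5,0,0,-0.8,0]
    - [5.5,0,0,-2.5,0]
    - [5.5,0,0,-5,0]
    - [5.5,0,0,-9,0]
    - [5.5,0,0,-13,0]
    - [5.5,0,0,-17,0]
    - [5.5,0,0,-20,0]
    - [5.5,0,0,-22,0]
    - [5.5,0,0,-23,0]
    - [5.5,0,0,-23,0]

```text
time: 14.0
tool_pos: [0.2856, 0.4106, 0.2573]
tcp_rot: [0.001, 3.139, 0.006]
wrist_force: [-0.1, 0.1, -1.9]
width: 0.729
grip_force: 23.4
```

```bash
python3 w.py 8 | head -2; python3 -c "
from h import *
s=bot.read_state();print(s['time'],s['tool_pos'],R.from_rotvec(s['tcp_rot']).as_matrix().round(3))"
```

```text
comp [192, 215, 130, 114, 11600] [-0.008 -0.031 -0.06 ] [ 0.032  0.031 -0.014]
  plane c [ 0.0121  0.0003 -0.0512] n(tool) [ 0.431  0.004 -0.902] tilt 25.5 9340 0.0006
14.15 [0.28419112 0.40888734 0.25356234] [[-1.     0.    -0.001]
 [ 0.     1.    -0.002]
 [ 0.001 -0.002 -1.   ]]
```

The tilt is now 25.5°. I tighten the grip to 60 N and move toward the focus, turning 5° to the lens azimuth.

>>> step_arm:
  motion:
    - [5.5,0,0,0,0]
    - [5.5,0,0,0,0]
    - [5.5,0,0,0,0]
    - [5.5,-0.6,-0.1,0,0.5]
    - [5.5,-2,-0.3,0,1]
    - [5.5,-4.5,-0.7,0,2]
    - [5.5,-7.5,-1.2,0,3]
    - [5.5,-10.5,-1.8,0,4]
    - [5.5,-13.5,-2.3,0,5]
    - [5.5,-16,-2.7,0,5]
    - [5.5,-17.5,-3,0,5]
    - [5.5,-18.2,-3.1,0,5]
    - [5.5,-18.2,-3.1,0,5]
    - [5.5,-18.2,-3.1,0,5]
  force: 60

```text
time: 15.55
tool_pos: [0.466, 0.3786, 0.255]
tcp_rot: [-0.137, -3.138, 0.0]
wrist_force: [0.1, -0.3, -0.8]
width: 0.716
grip_force: 65.2
```

```bash
cat > f.py <<'E'
from h import *
S=[]
ax=[];bs=[];lt=[]
for k in range(3):
    s=bot.read_state(); t=s["tool_pos"]; Rt=R.from_rotvec(s["tcp_rot"]).as_matrix()
    im,d,K,T=cam("wrist"); W=cloud(d,K,T); P=(W-t)@Rt; S.append(t)
    m=(abs(P[...,1])<.034)&(P[...,2]>-.075)&(P[...,2]<.06)&(abs(P[...,0])<.08)&(d>0)&(im.min(2)>140)
    q=P[m]
    for it in range(12):
        c=q.mean(0); n=np.linalg.eigh(np.cov((q-c).T))[1][:,0]; n*=-np.sign(n[2]); r=(q-c)@n; q=q[abs(r)<max(.0012,1.5*r.std())]
    b=np.array([-n[2],0,n[0]]); b/=np.linalg.norm(b); L=q@b; y=q[:,1]
    # circle fit on boundary: max lateral per y bin
    e=np.array([[L[abs(y-v)<.001].max(),v] for v in np.arange(-.024,.0241,.002)])
    A=np.c_[2*e,np.ones(len(e))]; x=np.linalg.lstsq(A,(e**2).sum(1),rcond=None)[0]; rad=np.sqrt(x[2]+x[0]**2+x[1]**2)
    base=b*x[0]+np.array([0,x[1],0])+n*((c@n)-.098)
    print("tilt",np.degrees(np.arctan2(n[0],-n[2])).round(2),"n",n.round(3),"lid c",x[:2].round(4),"R",rad.round(4),"base tool",base.round(4),"world",(Rt@base+t).round(4),"axis w",(Rt@n).round(3))
print(s["time"],np.array(S).round(4).tolist(),s["grip_force"],Rt.round(3).tolist())
for n_ in("scene","side"):
    im,d,K,T=cam(n_); np.savez(n_+"9.npz",im=im,d=d,K=K,T=T,t=t)
E
python3 f.py
```

```text
Traceback (most recent call last):
  File "f.py", line 13, in <module>
    e=np.array([[L[abs(y-v)<.001].max(),v] for v in np.arange(-.024,.0241,.002)])
                 ~~~~~~~~~~~~~~~~~~~~^^
ValueError: zero-size array to reduction operation maximum which has no identity
```

```bash
python3 - <<'E'
s=open("f.py").read()
s=s.replace("    q=P[m]\n","    k_,l_,st_,_=cv2.connectedComponentsWithStats(m.astype(np.uint8)); q=P[l_==1+st_[1:,4].argmax()]; cv2.imwrite('pics/f.png',im[...,::-1])\n")
s=s.replace("c=q.mean(0); n=","c=np.median(q,0) if it==0 else q.mean(0); n=").replace("-.024,.0241","-.02,.0201")
s=s.replace("    b=np.array","    print(len(q),q.min(0),q.max(0),n,r.std())\n    b=np.array").replace("range(3)","range(2)")
open("f.py","w").write(s)
E
python3 f.py
```

```text
8228 [-0.00408021 -0.02205507 -0.05897277] [ 0.0294383   0.02383641 -0.04215557] [ 0.42562641  0.00475563 -0.90488648] 0.0005569573930737714
tilt 25.19 n [ 0.426  0.005 -0.905] lid c [-0.0156  0.0005] R 0.024 base tool [-0.034   0.0003  0.0356] world [0.4996 0.376  0.2195] axis w [-0.423  0.042  0.905]
8144 [-0.00404543 -0.02187546 -0.05913855] [ 0.02957479  0.02385044 -0.04213438] [ 0.42699638  0.00409495 -0.90424406] 0.0005535157240341762
tilt 25.28 n [ 0.427  0.004 -0.904] lid c [-0.0158  0.0004] R 0.0241 base tool [-0.0342  0.0002  0.0355] world [0.4998 0.376  0.2197] axis w [-0.425  0.041  0.904]
15.65 [[0.4658, 0.3787, 0.2551], [0.4657, 0.3788, 0.2552]] 65.2022123336792 [[-0.996, 0.087, -0.0], [0.087, 0.996, 0.0], [0.0, 0.0, -1.0]]
```

Tilt holds at 25.2°. The base's lateral centre from the lid is a bit uncertain, so I cross-check with a circle fit of the jar body seen by the two room cameras.

```bash
python3 - <<'E'
from h import *
from scipy.optimize import least_squares
s=bot.read_state(); t=s["tool_pos"]; Rt=R.from_rotvec(s["tcp_rot"]).as_matrix(); out=[]
th=np.radians(25.2); n=np.array([np.sin(th),0,-np.cos(th)]); b=np.array([np.cos(th),0,np.sin(th)])
al=[]
for nm in("scene","side"):
    im,d,K,T=cam(nm); P=(cloud(d,K,T)-t)@Rt; Ti=np.linalg.inv(T)
    c=Ti[:3,:3]@t+Ti[:3,3]; u=int(-K[0,0]*c[0]/c[2]+K[0,2]); v=int(K[1,1]*c[1]/c[2]+K[1,2])
    out.append(cv2.resize(im[max(v-45,0):v+45,max(u-40,0):u+40],(400,450),interpolation=cv2.INTER_CUBIC))
    A=P@n; L=P@b; Y=P[...,1]
    for lo,hi in((-.042,-.03),(-.03,-.015),(-.015,0.005)):
        m=(A>lo)&(A<hi)&(np.hypot(L+.012,Y)<.042)&(abs(Y)<.036)&(d>0); q=np.c_[L[m],Y[m]]
        if len(q)<20: print(nm,lo,len(q)); continue
        f=least_squares(lambda x:np.hypot(q[:,0]-x[0],q[:,1]-x[1])-.0315,[-.012,0],loss="soft_l1",f_scale=.002)
        g=least_squares(lambda x:np.hypot(q[:,0]-x[0],q[:,1]-x[1])-x[2],[-.012,0,.03],loss="soft_l1",f_scale=.002)
        print(nm,lo,hi,len(q),"fixR",f.x.round(4),"free",g.x.round(4),"rms",np.sqrt((f.fun**2).mean()).round(4),"Lrange",q.min(0).round(3),q.max(0).round(3))
cv2.imwrite("pics/m10.png",np.hstack(out)[...,::-1]); print(s["time"],t)
E
```

```text
scene -0.042 -0.03 55 fixR [-0.0135 -0.0016] free [-0.0134 -0.0017  0.0313] rms 0.0014 Lrange [-0.039 -0.035] [0.019 0.007]
scene -0.03 -0.015 67 fixR [-0.0132 -0.0019] free [-0.0127 -0.0029  0.0305] rms 0.0014 Lrange [-0.037 -0.036] [0.019 0.005]
scene -0.015 0.005 76 fixR [-0.0127 -0.0019] free [-0.0124 -0.0025  0.031 ] rms 0.0018 Lrange [-0.036 -0.035] [0.019 0.002]
side -0.042 -0.03 39 fixR [-0.0132 -0.    ] free [-0.0132 -0.0005  0.0311] rms 0.0013 Lrange [-0.044 -0.033] [ 0.018 -0.004]
side -0.03 -0.015 53 fixR [-0.0129 -0.0004] free [-0.0129 -0.0008  0.0312] rms 0.0011 Lrange [-0.043 -0.035] [ 0.015 -0.008]
side -0.015 0.005 42 fixR [-0.0128 -0.0006] free [-0.0127 -0.0009  0.0313] rms 0.0011 Lrange [-0.041 -0.034] [ 0.017 -0.008]
15.8 [0.46592618 0.37883425 0.25540944]
```

View pics/m10.png

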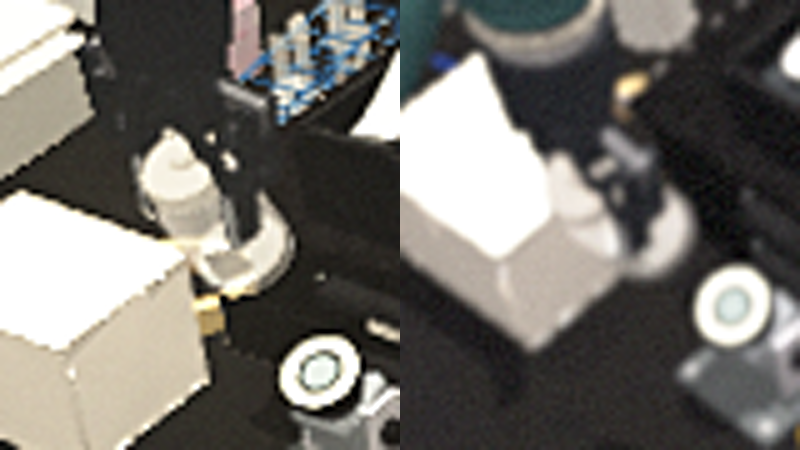

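Both cameras agree on the jar axis: lateral -13 mm with fitted R=31.3 mm. That puts the base at about (0.4974, 0.3757, 0.2186). In the crop the jar hovers tilted above the white lens ring at (320,372). Next I refine the lens centre and yaw.

```bash
python3 - <<'E'
from h import *
az=np.radians(175); nn=np.array([.4226*np.cos(az),.4226*np.sin(az),.9063]); p0=np.array([.5465,.372,.1])
e1=np.cross([0,0,1],nn); e1/=np.linalg.norm(e1); e2=np.cross(nn,e1)
for n,lb in(("scene",(165,140,192,165)),("side",(176,122,202,150))):
    S=np.load(n+"0.npz"); im,d,K,T=S["im"],S["d"],S["K"],S["T"]; P=cloud(d,K,T)
    x0,y0,x1,y1=lb; U=8
    g=cv2.resize(im[y0:y1,x0:x1],None,fx=U,fy=U,interpolation=cv2.INTER_CUBIC).min(2)
    m=(g>140).astype(np.uint8); cs,h=cv2.findContours(m,cv2.RETR_CCOMP,cv2.CHAIN_APPROX_NONE)
    for i,c in enumerate(cs):
        if cv2.contourArea(c)<800: continue
        uv=(c[:,0]+.5)/U-.5+[x0,y0]; o,r=rays(K,T,uv); w=o+r*(((p0-o)@nn)/(r@nn))[:,None]-p0
        q=np.c_[w@e1,w@e2].astype(np.float32); (cx,cy),(a,b),_=cv2.fitEllipse(q); C=p0+cx*e1+cy*e2
        print(n,"hole" if h[0,i,3]>=0 else "outer","axes",round(a,4),round(b,4),"centre",C.round(4))
    # near/far view: ring depth normals weighted
    for zlo,zhi in((.004,.014),):
        q3=(P[...,2]>zlo)&(P[...,2]<zhi)&(im.max(2)>55)&(P[...,0]>.45)&(P[...,0]<.62)&(P[...,1]>.3)&(P[...,1]<.44)
        k,l,st,_=cv2.connectedComponentsWithStats(q3.astype(np.uint8))
        i=1+st[1:,4].argmax(); print(" foot",st[i].tolist(),np.median(P[l==i][:,2]),cv2.minAreaRect(P[l==i][:,:2].astype(np.float32)))
E
```

```text
scene outer axes 0.0394 0.0462 centre [0.5326 0.326  0.0954]
scene outer axes 0.0548 0.0564 centre [0.5459 0.3735 0.0996]
 foot [164, 162, 35, 21, 291] 0.007126262844049491 ((0.565874457359314, 0.3696603775024414), (0.10095138847827911, 0.11009684950113297), 87.47711181640625)
side outer axes 0.0228 0.0442 centre [0.5546 0.3308 0.1054]
side outer axes 0.0577 0.0587 centre [0.5476 0.3756 0.1004]
 foot [177, 138, 38, 26, 332] 0.00855718107664516 ((0.5654776096343994, 0.37492918968200684), (0.10678429156541824, 0.10897936671972275), 87.92272186279297)
```

Lens centre: (0.5467, 0.3743, 0.100), with a ring diameter of about 57 mm that matches the given 58. The azimuth is about 176°, so the focus is (0.496, 0.378, 0.2088). Final small correction.

>>> step_arm:
  motion:
    - [5.5,0.03,0.03,0.2,-0.5]
    - [5.5,0.08,0.07,0.5,-1]
    - [5.5,0.14,0.11,0.8,-1.5]
    - [5.5,0.14,0.11,0.95,-1.5]
    - [5.5,0.14,0.11,0.98,-1.5]
    - [5.5,0.14,0.11,0.98,-1.5]
    - [5.5,0.14,0.11,0.98,-1.5]
    - [5.5,0.14,0.11,0.98,-1.5]

```text
time: 16.7
tool_pos: [0.4655, 0.3798, 0.2456]
tcp_rot: [0.097, 3.14, 0.0]
wrist_force: [-0.5, -0.5, -1.4]
width: 0.719
grip_force: 65.2
```

```bash
python3 f.py
```

```text
8116 [-0.0043752  -0.02197755 -0.05915293] [ 0.02949495  0.02377313 -0.04210356] [ 0.42556703  0.00423579 -0.90491699] 0.000545917479895594
tilt 25.19 n [ 0.426  0.004 -0.905] lid c [-0.0158  0.0005] R 0.0243 base tool [-0.0342  0.0003  0.0355] world [0.4996 0.378  0.21  ] axis w [-0.425  0.03   0.905]
8120 [-0.00394595 -0.02198706 -0.05920842] [ 0.02944552  0.02382826 -0.04202743] [ 0.42616915  0.00572135 -0.9046254 ] 0.0005547468571111193
tilt 25.23 n [ 0.426  0.006 -0.905] lid c [-0.0158  0.0005] R 0.0241 base tool [-0.0342  0.0002  0.0355] world [0.4996 0.3779 0.2101] axis w [-0.425  0.032  0.905]
16.75 [[0.4655, 0.3798, 0.2456], [0.4655, 0.3798, 0.2456]] 65.20649671554565 [[-0.998, 0.062, 0.0], [0.062, 0.998, 0.0], [-0.0, 0.0, -1.0]]
```

```bash
python3 -c "
from workcell import bot
print(bot.finish_job())"
```

```text
the job is handed in; nothing more can be done
None
```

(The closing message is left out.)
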